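Mesh a printed gear on the splined spindle and hold it home

ROBOT

A 6-joint arm with a two-finger parallel gripper is mounted at the origin on the work surface. World frame = base frame: x ahead of the robot, y to its left, z up, the work surface at z = 0. Lengths are in mm, angles in rad, forces in N, time in s.
With the tool pointing down it reaches from about 350 to 775 mm from the base axis. Payload 7.3 kg.
Tool frame: the origin (TCP) lies at the very end of the fingers, on their centre line; the grasp point (between the pads) lies 19 mm behind it; z points along the fingers, y is the line along which they close (so a half turn about z gives the same grasp; the last joint's range is limited). The gripper opens to 92 mm and grips with 3 to 60 N. Pads are 19 mm wide; open, the fingers measure 130 mm over their backs; the gripper's body (75 mm by 190 mm) begins 47 mm behind the grasp point.
Start: joints at [-0.146, 0.342, 1.524, -0, 1.275, -0.146], TCP at [525.019, 0.019, 226.741] pointing down, gripper open.
Joint ranges: [-2.53, 2.53], [-0.77, 2.02], [0.04, 2.7], [-1, 4.14], [0.28, 2.66], [-3.11, 3.11]. Speed limits (rad/s): [2.57, 2.57, 3.14, 3.14, 3.14, 3.14].

INTERFACE

Orientations are given as [roll, pitch, yaw] about the fixed x, y, z axes, in that order (R = Rz(yaw) Ry(pitch) Rx(roll)).
In Python, from plant import get_obs, vision, workorder gives the robot as it stands.
- The arm moves only by the shell command python3 -m pendant 'ROWS' [OPENING]. ROWS is a JSON object of lists of equal length, an entry for each row: "dp": the shift along the tool's x, y, z in m, a list of three; "rotation": the turn, a rotation vector about the tool's x, y, z in rad, a list of three. A call has 1 to 8 rows; each row is the pose to reach, as a shift and turn from the pose commanded when the call began, along the tool's axes at that moment; what a row does not reach only later rows make up. A row lasts 1/8 s, in which the tool goes at most 62.5 mm and 10.7 degrees, less where a joint would pass 70% of its speed; a pose out of reach is approached as far as the arm can. A call with a gripper value outside its range is refused whole. OPENING is the finger opening in m, from 0 to 0.0918, set as the call begins (- or left out, the last holds). The fingers move at their own pace and stop on an object; the grip force is fixed at half the most. Time passes only in rows, so rows that repeat a pose let the fingers close. It gives the time, the measured TCP pose, the force, the opening and the grip force at its end, in the units of the state.
- get_obs(): the state, without advancing time (a new reading comes with each control period).
- vision.capture(name): name is "scene" or "side" or "wrist"; returns a dict with "pixels" (420x560x3 uint8, red, green, blue), "vfov" (degrees; the focal length in pixels is half the picture's height over the tangent of half this angle, whatever the lens; pixels are square), "cx", "cy" (the principal point, pixels), "pose" (4x4, takes a point from camera to world coordinates); the wrist camera has in their place "T_tool_cam" (4x4, takes a point from camera to tool coordinates, whose origin is the TCP and whose axes are the flange's). Camera axes: x right, y up, looking along -z (the intrinsics and any distortion apply to the point x, -y, -z); pixel columns grow to the right and rows downward; lengths in mm; the calibration is good to about 2 mm. A picture is of the moment at which its call begins: read the wrist's pose just before it. There is no depth.
- workorder.close_job(): hands the job in; it is judged then, once.
The state is a dict: "time": time; "joint_positions": joint angles; "dq": joint speeds; "tau": joint torques, N m; "tool_pos": TCP position; "tcp_rot": TCP orientation; "contact_force": force on the tool from outside, world axes, zero at the start; "moment": the same for the moment, N m; "grip_width": finger opening in mm; "finger_force": force on a finger pad.
Only numpy, scipy, OpenCV 4.12 (cv2) and the standard library are available. Lean on these libraries where they do the work, as an engineer would, in place of code of your own. Each camera call takes 0.05 s, during which the arm holds its last target. There are 200 camera calls.

TASK

Take the freshly printed blue gear with the hexagonal hub off the dark print bed, turn it until its splines mesh with the spindle of the grey gear test stand, and slide it down, hub up, onto the yellow spring collar. Press the collar fully down to its stop and finish like that, still gripping the gear and pressing, so that a colleague can snap the retaining clip into the groove above the hub. Leave everything else on the bench where it is.

Things in the scene. Friction and masses are not known exactly. Their poses are not given: they have to be found in the camera images.
- gear: Blue printed gear, 80 to 180 g, lying flat, hub up: toothed disc 88 mm across, 12 mm thick, then a hexagonal hub 44 mm across flats from 12 to 42 mm above the underside. Origin: centre of the underside; z up along the bore; x through a hub corner (corners and bore grooves at 0, 60, 120.. deg from x; hub flats and bore splines at 30, 90.. deg). Grip it across two facing flats.
- gear_bore (a point): Mouth of the gear's bore in the top of its hub, 42 mm above its underside, same axes as the gear. The bore runs right through, with six straight inward splines 4 mm wide behind the middles of the hub flats: 24 mm clear between facing splines, 35 mm clear in the grooves.
- spindle_base (a point): Foot of the test stand's upright steel spindle, on its axis, on the flange 50 mm above the bench; z up, x along one of its six ribs (at 0, 60, 120.. deg). Ribs: 6 mm wide, 32 mm across the tips, 22 mm core, ending 40 mm above this point. They enter the gear when its x axis is in line with any rib, within about 5 deg. The spindle's angle differs each time; it is braked (0.8 N m).
- spindle_tip (a point): Tip of the spindle, on its axis, 64 mm above spindle_base, same axes. Above the ribs' ends a round nose 21.4 mm across goes from 40 to 58 mm, then tapers to 15 mm at the tip. The gear passes the nose at any angle, then rests on the ribs' ends until it is turned to mesh. A black clip groove rings the nose.
- collar (a joint): Yellow spring collar round the spindle, 60 mm across flats, 6 mm thick. 0 = up (its top 16 mm above spindle_base), 0.010 m = fully down on its stop (top, and the gear's underside, 6 mm above spindle_base). Its spring pushes up with about 4.5 N at 0 and 10.5 N at the stop, and lifts the gear again if it is let go.
- stand: Grey gear test stand fixed to the bench, foot 150 x 160 mm, housing 130 x 140 x 42 mm with a round flange up to 50 mm, spindle upright in the middle. Origin: centre of the underside, z up.
- bed: Dark print bed fixed on the bench, 280 x 280 mm, top 8 mm above the bench, with a flat tongue towards the robot. The gear, the small orange gear and the octopus lie on it in changing places, about 15 cm apart. Origin: centre of the underside, z up.
- spare: Bystander: small flat orange gear without hub, 60 mm across, 10 mm thick, on the bed. Origin: centre of the underside.
- octopus: Bystander: blue printed octopus, about 110 mm across, 55 mm tall, on the bed. Origin: centre of the underside.
- scraper: Bystander: scraper, 200 mm long, lying on the bench beyond the bed.
- clip_cup: Bystander: clear cup, 70 mm across, 50 mm tall, on the bench beyond the stand. Origin: centre of the underside.
- calipers: Bystander: steel calipers with a black body, about 200 mm long, lying on the bench beyond the stand.
Not all that is in view belongs to the job. Leave any green look-alike of the gear alone.

How it is judged:
By the outcome, as a careful person would: the job done as asked, in the order asked, and still so for the second after the job is handed in, while the arm keeps its last pose, push and grip.
It also fails if it takes over 42 s, if anything falls off the work surface, if the arm or the gripper's body presses on something with over 40 N, if the wrist force passes 120 N, or if a joint passes its speed limit or range.

## Working session

There is one attempt and no reset: what is moved stays moved. The work goes in short steps, Python scripts to look and compute and a shell command to move; the robot and the scene stay as the last step left them, time stands still between calls to the robot, and variables do not carry over. Pictures are saved under pics/ and viewed, at most 10 in all, crops included, and the job is handed in when it is done.

```bash
ls; mkdir -p pics; python3 - <<'E'
from plant import get_obs, vision
import cv2,numpy as np,pickle
d={}
for n in ["scene","side","wrist"]:
    o=get_obs();c=vision.capture(n);d[n]=c;d[n+"_o"]=o
    cv2.imwrite(f"pics/{n}0.png",c["pixels"][:,:,::-1])
    print(n,{k:(np.round(v,3).tolist() if hasattr(v,'shape') else v) for k,v in c.items() if k!="pixels"})
pickle.dump(d,open("d0.pkl","wb"))
print(get_obs())
E
```

```text
pics
scene {'vfov': 43.90722069250897, 'cx': 290.8161017934656, 'cy': 217.60671861172136, 'pose': [[0.634, -0.593, 0.497, 1090.266], [0.773, 0.49, -0.403, -392.15], [-0.005, 0.639, 0.769, 960.618], [0.0, 0.0, 0.0, 1.0]]}
side {'vfov': 48.227840194088756, 'cx': 280.20772112226575, 'cy': 204.91962451725755, 'pose': [[0.832, 0.394, -0.391, 117.926], [-0.554, 0.569, -0.608, -608.46], [-0.017, 0.722, 0.692, 834.777], [0.0, 0.0, 0.0, 1.0]]}
wrist {'vfov': 64.55472113910261, 'cx': 281.8446478372663, 'cy': 210.47147752631267, 'T_tool_cam': [[-0.0, 0.961, 0.275, 74.506], [1.0, -0.0, 0.0, -0.561], [0.0, 0.275, -0.961, -158.601], [0.0, 0.0, 0.0, 1.0]]}
{'time': 0.15, 'joint_positions': array([-1.46029090e-01,  3.42549931e-01,  1.52474800e+00, -2.51873208e-05,
        1.27539058e+00, -1.45992416e-01]), 'dq': array([ 5.29061495e-04, -2.17611220e-03, -3.61509815e-03,  2.35849888e-04,
        7.44654910e-05,  6.00295852e-04]), 'tau': array([ 7.52666965e-04, -4.31470585e+01, -2.44352603e+01,  7.18239485e-02,
        5.38185902e-02, -1.32920518e-04]), 'tool_pos': array([5.24719340e+02, 4.05175795e-02, 2.26228538e+02]), 'tcp_rot': array([-3.14050495e+00, -1.35587356e-04,  1.57076692e+00]), 'contact_force': array([ 1.0049127 , -0.06698387,  0.55661056]), 'moment': array([ 0.01585684, -0.05842402, -0.06025923]), 'finger_force': 0.0, 'grip_width': 91.81586298935525}
```

View pics/scene0.png

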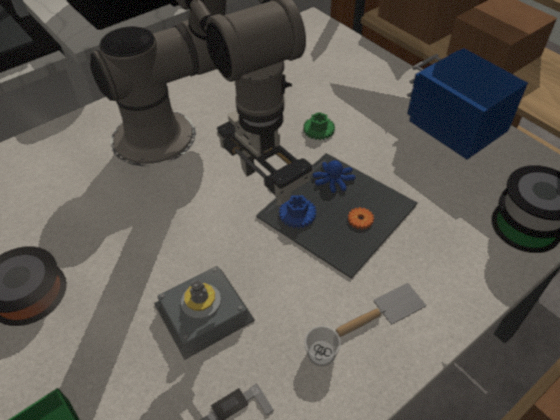

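View pics/wrist0.png

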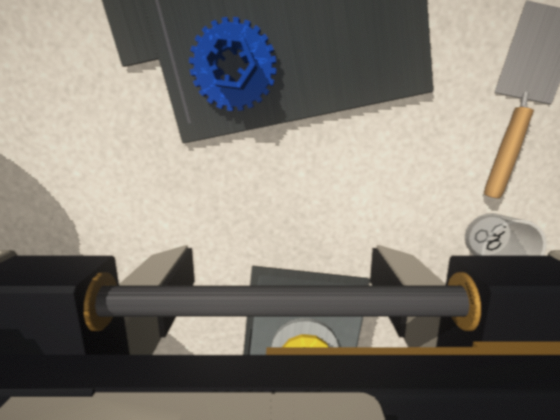

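View pics/side0.png

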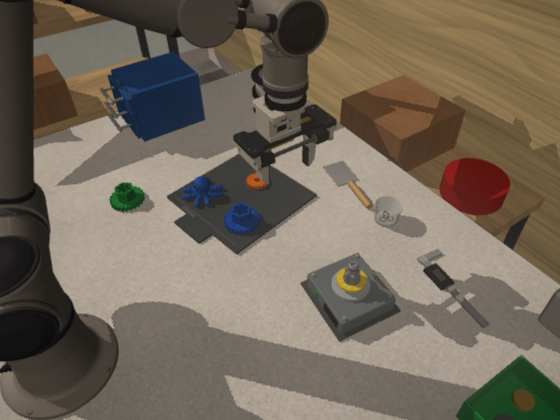

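The scene shows the gear at scene (297,210), the stand spindle at (199,290), the octopus at (333,175) and the spare at (361,218). In the wrist view, the gear hub is at about (232,63). In the side view, the gear is at (242,215) and the spindle at (351,270). The green decoy is off the bed.

```bash
cat > h.py <<'E'
import numpy as np,cv2,pickle
from scipy.spatial.transform import Rotation as R
def Ttool(o):
    T=np.eye(4);T[:3,:3]=R.from_euler('xyz',o["tcp_rot"]).as_matrix();T[:3,3]=o["tool_pos"];return T
def campose(c,o=None): return c["pose"] if "pose" in c else Ttool(o)@c["T_tool_cam"]
def foc(c): return c["pixels"].shape[0]/2/np.tan(np.radians(c["vfov"]/2))
def back(c,uv,z,o=None):
    P=campose(c,o);f=foc(c);d=P[:3,:3]@np.array([(uv[0]-c["cx"])/f,-(uv[1]-c["cy"])/f,-1])
    return P[:3,3]+d*(z-P[2,3])/d[2]
def proj(c,p,o=None):
    P=campose(c,o);q=P[:3,:3].T@(np.array(p)-P[:3,3]);f=foc(c)
    return c["cx"]+f*q[0]/-q[2], c["cy"]-f*q[1]/-q[2]
def crop(c,x,y,w,h,s): return cv2.resize(c["pixels"][y:y+h,x:x+w,::-1],None,fx=s,fy=s,interpolation=cv2.INTER_CUBIC)
E
python3 - <<'E'
from h import *
d=pickle.load(open("d0.pkl","rb"))
a=crop(d["wrist"],180,10,100,100,4);b=crop(d["scene"],265,180,100,50,4)
e=crop(d["side"],200,175,100,100,4);b=np.vstack([crop(d["scene"],160,260,80,40,5),crop(d["side"],310,245,80,40,5)])
img=np.hstack([a,b]);cv2.imwrite("pics/c1.png",img)
w=d["wrist"];o=d["wrist_o"]
print("bore",back(w,(232,63),50,o)); 
for z,n in((114,"tip"),):
    print(n,back(d["scene"],(199,283),z),back(d["side"],(352,262),z))
print("gear scene",back(d["scene"],(297,202),50),"side",back(d["side"],(242,208),50))
print("octo",back(d["scene"],(333,175),40),back(d["side"],(203,186),40))
print("spare",back(d["scene"],(361,218),18))
E
```

```text
bore [477.36409981 121.31904619  50.        ]
tip [ 557.31448572 -187.72116757  114.        ] [ 551.15242354 -190.33869252  114.        ]
gear scene [474.70812066 125.76237748  50.        ] side [479.60699809 124.59984536  50.        ]
octo [456.31221789 256.60460662  40.        ] [442.70925992 261.32316336  40.        ]
spare [587.4504463  227.72759209  18.        ]
```

View pics/c1.png

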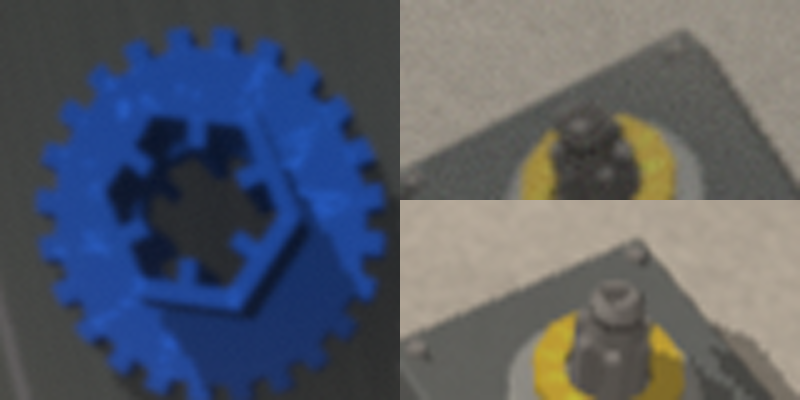

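Crop: the gear's hub-top corners are roughly at crop pixels (305,213), (245,308), (143,298), (250,113) and (150,115), so its centre is near wrist (230,61.5). Next I look at the spindle from above, then the gear.

```bash
python3 -m pendant '{"dp":[[-0.06,0.009,-0.004],[-0.12,0.018,-0.008],[-0.175,0.026,-0.013],[-0.189,0.029,-0.014],[-0.189,0.029,-0.014],[-0.189,0.029,-0.014]],"rotation":[[0,0,0],[0,0,0],[0,0,0],[0,0,0],[0,0,0],[0,0,0]]}'
cat > look.py <<'E'
import sys
from h import *
from plant import get_obs, vision
tag=sys.argv[1];o=get_obs();c=vision.capture("wrist")
pickle.dump((c,o),open(tag+".pkl","wb"))
x,y,w,h=map(int,sys.argv[2:6]);s=float(sys.argv[6])
cv2.imwrite(f"pics/{tag}.png",crop(c,x,y,w,h,s));print(o["tool_pos"],o["tcp_rot"],o["time"])
E
python3 look.py sp 200 120 160 150 4
```

```text
time: 0.9
tool_pos: [553.8, -187.4, 240.5]
tcp_rot: [-3.141, -0.001, 1.572]
contact_force: [1.3, 1.0, 1.0]
grip_width: 91.8
finger_force: 0.0
[ 553.81557951 -187.39190302  240.52217313] [-3.14098342e+00 -9.01518275e-04  1.57205777e+00] 0.9
```

View pics/sp.png

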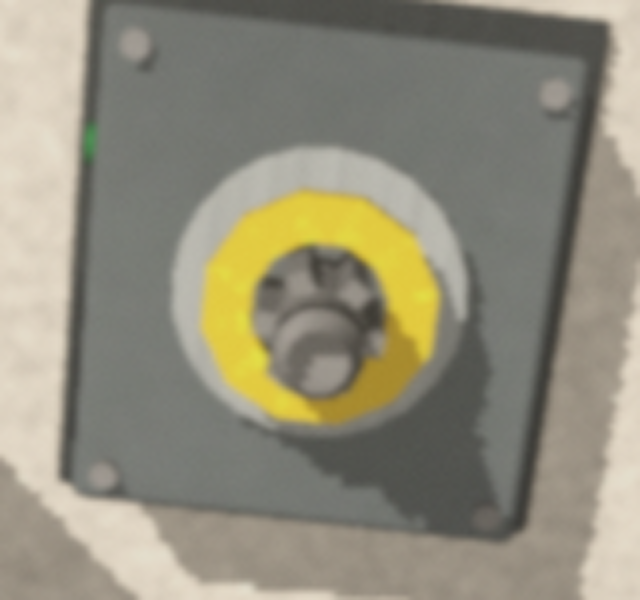

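```bash
python3 -m pendant '{"dp":[[0.06,-0.015,0.005],[0.12,-0.03,0.01],[0.18,-0.046,0.015],[0.24,-0.06,0.02],[0.295,-0.073,0.025],[0.311,-0.077,0.03],[0.311,-0.077,0.03],[0.311,-0.077,0.03]],"rotation":[[0,0,0],[0,0,0],[0,0,0],[0,0,0],[0,0,0],[0,0,0],[0,0,0],[0,0,0]]}'
python3 look.py ge 200 120 160 150 4
```

```text
time: 1.95
tool_pos: [477.4, 121.1, 210.9]
tcp_rot: [3.141, 0.0, 1.57]
contact_force: [-0.2, 1.0, -0.8]
grip_width: 91.7
finger_force: 0.0
[477.40180228 121.13171546 210.89956227] [3.14109957e+00 4.89947245e-04 1.57028280e+00] 1.95
```

View pics/ge.png

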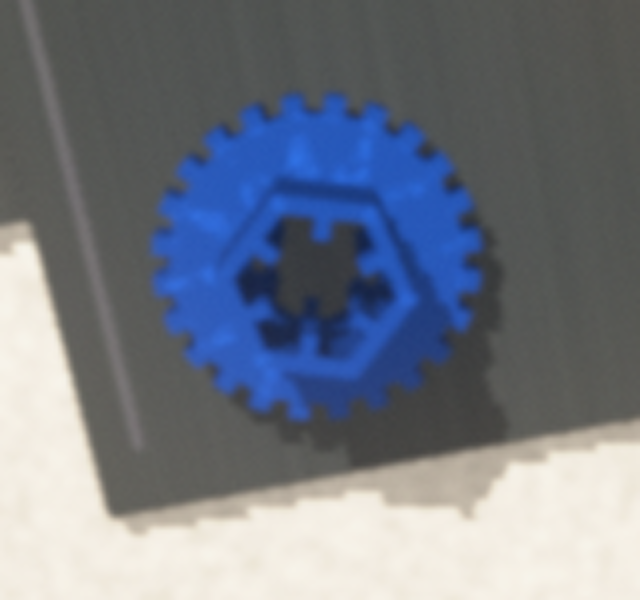

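Wrist crops: the spindle tip is at about crop (328,370), the collar centre (320,307) and the flange centre (319,291). The gear hub-top centre is at about (322,283) with corners (418,299), (359,376), (278,368), (228,270), (276,192) and (376,204). I'll enlarge the ribs with an angle scale.

```bash
python3 - <<'E'
from h import *
from scipy.optimize import least_squares
c,o=pickle.load(open("sp.pkl","rb"))
px=lambda p:(200+p[0]/4-.4,120+p[1]/4-.4)
for p,z in(((329,370),114),((320,307),66),((319,291),50)): print(z,back(c,px(p),z,o))
C=np.mean([back(c,px(p),z,o)[:2] for p,z in(((329,370),114),((320,307),66),((319,291),50))],0);print(C)
g,og=pickle.load(open("ge.pkl","rb"))
pts=np.array([back(g,px(p),50,og)[:2] for p in((418,299),(359,376),(278,368),(228,270),(276,194),(376,204))])
k=-np.pi/3*np.arange(6)
f=lambda v:(v[:2]+v[3]*np.c_[np.cos(v[2]+k),np.sin(v[2]+k)]-pts).ravel()
r=least_squares(f,[477,121,0,25.4]);print("gear",r.x[:2],np.degrees(r.x[2]),r.x[3]);print(f(r.x).round(1))
# rectify to z=90 plane, x right, y up, 10px/mm
def rect(z,h=28,s=10):
    src=np.float32([[-h,h],[h,h],[h,-h],[-h,-h]])
    im=np.float32([proj(c,[C[0]+a,C[1]+b,z],o) for a,b in src])
    M=cv2.getPerspectiveTransform(im,np.float32([[0,0],[2*h*s,0],[2*h*s,2*h*s],[0,2*h*s]]))
    q=cv2.warpPerspective(c["pixels"][:,:,::-1],M,(2*h*s,2*h*s),flags=cv2.INTER_CUBIC)
    q=cv2.convertScaleAbs(q,alpha=1.6)
    for a in range(0,360,10):
        u=np.array([np.cos(np.radians(a)),-np.sin(np.radians(a))]);m=np.array([h*s]*2)
        A=m+u*190;B=m+u*(225 if a%30==0 else 205)
        cv2.line(q,tuple(A.astype(int)),tuple(B.astype(int)),(0,0,255),2)
        if a%30==0: cv2.putText(q,str(a),tuple((m+u*245-[15,-5]).astype(int)),0,.5,(255,0,0),1)
    return q
cv2.imwrite("pics/rib.png",rect(90))
E
```

```text
114 [ 553.07467186 -195.91360298  114.        ]
66 [ 550.70658257 -192.97927175   66.        ]
50 [ 550.31803914 -192.39894949   50.        ]
[ 551.36643119 -193.76394141]
gear [475.21738108 123.8359098 ] -5.12392913470118 24.136985639600713
[ 0.5  1.1  1.1  1.1 -2.7  1.2 -0.9 -1.9  1.  -0.9  0.9 -0.6]
```

View pics/rib.png

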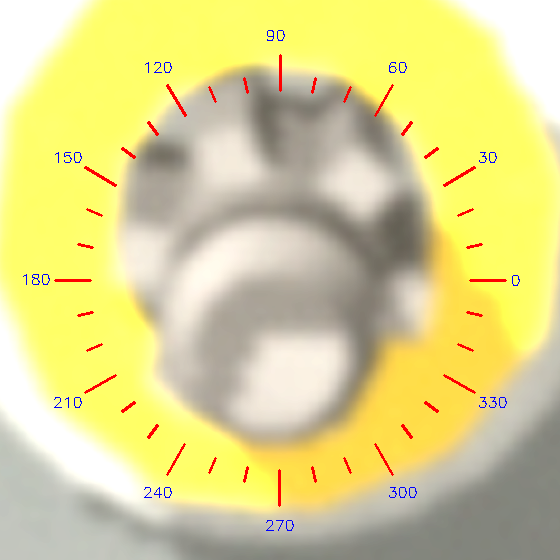

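The rib ends are at rectified (410,300), (357,183), (228,155) and (145,250). That puts the ribs at about −10° (mod 60) with the axis near (551.1,−193.2). The gear corner angle is about −5°, so I refine the gear fit next.

```bash
python3 - <<'E'
from h import *
from scipy.optimize import least_squares
g,og=pickle.load(open("ge.pkl","rb"))
px=lambda p:(200+p[0]/4-.4,120+p[1]/4-.4)
print("disc20",back(g,px((318.5,256.5)),20,og))
pts=np.array([back(g,px(p),50,og)[:2] for p in((418,299),(359,376),(278,368),(228,270),(276,194),(376,204))])
k=-np.pi/3*np.arange(6)
for keep in ([0,1,2,4,5],[0,1,4,5],[0,1,2,3,4,5]):
    f=lambda v:(v[:2]+25.4*np.c_[np.cos(v[2]+k),np.sin(v[2]+k)]-pts)[keep].ravel()
    r=least_squares(f,[477,121,0]);print("gear",r.x[:2],np.degrees(r.x[2]),f(r.x).round(1))
v=r.x;q=crop(g,245,150,80,80,7)
for z,col in((50,(0,255,255)),(20,(0,0,255))):
  for x0,a in(((475.5,123.5),-5),):
    P=[proj(g,[x0[0]+(25.4 if z==50 else 44)*np.cos(np.radians(a)+t),x0[1]+(25.4 if z==50 else 44)*np.sin(np.radians(a)+t),z],og) for t in -k]
    if z==50: cv2.polylines(q,[(((np.array(P)-[245,150])+.5)*7).astype(int)],True,col,1)
cv2.imwrite("pics/ov.png",q)
E
```

```text
disc20 [473.9936138  125.21892425  20.        ]
gear [474.78157055 123.36843998] -3.9456127925052114 [ 1.4  1.   1.6 -0.3 -3.4 -0.6 -0.4 -0.4  0.8  0.3]
gear [473.75792827 123.57078928] -5.9973983178970816 [ 0.3  0.3 -0.2 -0.4 -0.6  0.2  0.5 -0. ]
gear [475.21738108 123.8359098 ] -5.123927593030117 [ 1.8  1.   1.6 -0.  -3.4  0.1 -2.1 -1.8  0.5  0.3  1.7  0.5]
```

View pics/ov.png

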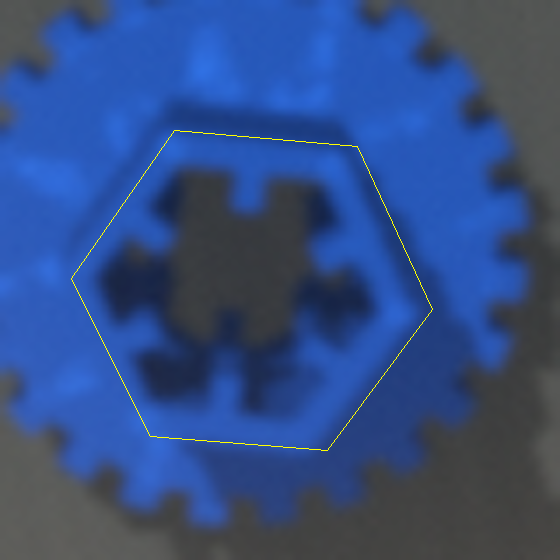

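The overlay fits to about 1 mm. The gear is at about (474.3,123.6) and −5.5°, so I grip across the flat at 24.5°.

```bash
python3 -m pendant '{"dp":[[0.0025,-0.003,0.05],[0.0025,-0.003,0.1],[0.0025,-0.003,0.13],[0.0025,-0.003,0.155],[0.0025,-0.003,0.175],[0.0025,-0.003,0.187],[0.0025,-0.003,0.187],[0.0025,-0.003,0.187]],"rotation":[[0,0,-0.15],[0,0,-0.3],[0,0,-0.428],[0,0,-0.428],[0,0,-0.428],[0,0,-0.428],[0,0,-0.428],[0,0,-0.428]]}'
python3 -m pendant '{"dp":[[0,0,0],[0,0,0],[0,0,0],[0,0,0],[0,0,0],[0,0,0],[0,0,0],[0,0,0]],"rotation":[[0,0,0],[0,0,0],[0,0,0],[0,0,0],[0,0,0],[0,0,0],[0,0,0],[0,0,0]]}' 0.03
```

```text
time: 3.0
tool_pos: [474.7, 124.3, 24.4]
tcp_rot: [3.14, 0.0, 1.998]
contact_force: [0.3, 0.5, 0.0]
grip_width: 92.0
finger_force: 0.0
time: 4.0
tool_pos: [474.0, 124.5, 23.7]
tcp_rot: [-3.142, -0.0, 1.999]
contact_force: [-0.5, 0.1, 1.2]
grip_width: 43.8
finger_force: 29.9
```

```bash
python3 -m pendant '{"dp":[[0,0,-0.01],[0,0,-0.04],[0,0,-0.08],[0,0,-0.12],[0,0,-0.145],[0,0,-0.152],[0,0,-0.152]],"rotation":[[0,0,0],[0,0,0],[0,0,0],[0,0,0],[0,0,0],[0,0,0],[0,0,0]]}'
python3 -m pendant '{"dp":[[-0.02,-0.004,0],[-0.06,-0.012,0],[-0.1,-0.019,0],[-0.145,-0.028,0],[-0.19,-0.036,0],[-0.235,-0.045,0],[-0.275,-0.053,0],[-0.305,-0.058,0]],"rotation":[[0,0,0.01],[0,0,0.02],[0,0,0.03],[0,0,0.04],[0,0,0.05],[0,0,0.06],[0,0,0.07],[0,0,0.0785]]}'
python3 - <<'E'
from h import *
from plant import get_obs
o=get_obs();T=Ttool(o);print(o["tool_pos"],o["tcp_rot"],o["grip_width"],T[:3,:3].T@(np.array([551.1,-193.2,o["tool_pos"][2]])-o["tool_pos"]))
E
```

```text
time: 4.88
tool_pos: [473.8, 124.5, 175.6]
tcp_rot: [-3.142, 0.0, 1.999]
contact_force: [0.2, 0.0, -1.4]
grip_width: 44.3
finger_force: 29.9
time: 5.88
tool_pos: [547.2, -178.6, 173.7]
tcp_rot: [-3.139, -0.002, 1.919]
contact_force: [-0.3, -0.8, -1.8]
grip_width: 43.6
finger_force: 29.9
[ 547.24123129 -178.59410629  173.68382146] [-3.13930058e+00 -2.23877062e-03  1.91877639e+00] 43.556972909804685 [-15.04626752  -1.35319082  -0.03058366]
```

```bash
python3 -m pendant '{"dp":[[-0.01,-0.001,0],[-0.015,-0.002,0],[-0.015,-0.002,0],[-0.015,-0.002,0]],"rotation":[[0,0,0],[0,0,0],[0,0,0],[0,0,0]]}'
python3 - <<'E'
from h import *
from plant import get_obs,vision
o=get_obs();d={n:vision.capture(n) for n in("scene","side","wrist")}
print(o["tool_pos"],o["tcp_rot"]);pickle.dump((d,o),open("pre.pkl","wb"))
p=o["tool_pos"]
a=np.hstack([crop(d["scene"],160,230,80,75,5),crop(d["side"],310,210,80,75,5)])
b=crop(d["wrist"],180,130,200,56,4)
print([proj(d[n],p*[1,1,0]+[0,0,z]) for n in("scene","side") for z in (175-16+42,114)],proj(d["wrist"],p*[1,1,0]+[0,0,114],o))
cv2.imwrite("pics/pre.png",np.vstack([a,b]))
E
```

```text
time: 6.38
tool_pos: [551.0, -190.8, 175.8]
tcp_rot: [3.142, -0.0, 1.921]
contact_force: [0.6, 0.4, -2.0]
grip_width: 43.8
finger_force: 29.9
[ 550.99945977 -190.81148901  175.77105779] [ 3.14159224e+00 -3.13344652e-04  1.92139972e+00]
[(np.float64(188.79995374974325), np.float64(255.25300568905098)), (np.float64(195.84205881027736), np.float64(281.7153971531129)), (np.float64(356.30636151947533), np.float64(231.96330361816013)), (np.float64(352.0956858276202), np.float64(262.18908632089193))] (np.float64(282.60198472101223), np.float64(226.4815875349596))
```

View pics/pre.png

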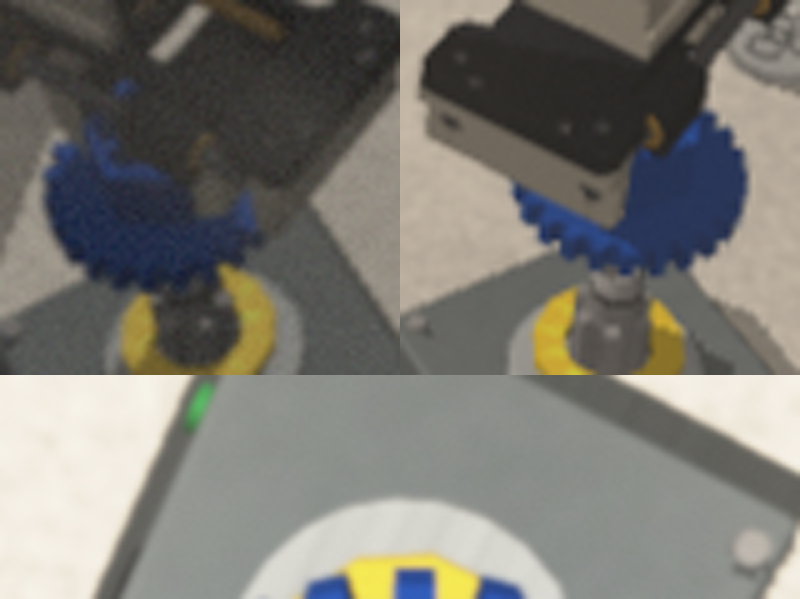

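The gear hangs above the spindle: in the side crop the disc centre is at about x 630 and the nose at about 614. I check the alignment numerically with colour extents.

```bash
python3 - <<'E'
from h import *
d,o=pickle.load(open("pre.pkl","rb"));d0=pickle.load(open("d0.pkl","rb"));sp,osp=pickle.load(open("sp.pkl","rb"))
def mask(c,lo,hi,roi):
    h=cv2.cvtColor(c["pixels"],cv2.COLOR_RGB2HSV);m=cv2.inRange(h,lo,hi);z=np.zeros_like(m);x,y,w,hh=roi;z[y:y+hh,x:x+w]=m[y:y+hh,x:x+w]
    n,l,s,_=cv2.connectedComponentsWithStats(z);i=1+np.argmax(s[1:,4]);return (l==i)
def ext(m): 
    y,x=np.where(m);return x.min(),x.max()+1,y.min(),y.max()+1
def ring(c,C,z,r,o=None):
    t=np.linspace(0,6.283,90);P=np.array([proj(c,[C[0]+r*np.cos(a),C[1]+r*np.sin(a),zz],o) for zz in z for a in t]);return np.r_[P[:,0].min(),P[:,0].max(),P[:,1].min(),P[:,1].max()].round(1)
B=((105,120,25),(130,255,255));Y=((20,150,60),(34,255,255))
p=o["tool_pos"];zb=p[2]-16
for n,r in(("scene",(160,230,80,75)),("side",(310,210,100,75)),("wrist",(150,130,260,140))):
    print(n,"gear seen",ext(mask(d[n],*B,r)),"pred",ring(d[n],p,(zb,zb+12),44,o if n=="wrist" else None))
S=(551.1,-193.2)
for n,r in(("scene",(160,260,80,70)),("side",(310,245,90,60))):
    print(n,"collar seen",ext(mask(d0[n],*Y,r)),"pred",ring(d0[n],S,(60,66),31,None),"flat r30",ring(d0[n],S,(66,),30))
print("wrist collar",ext(mask(sp,*Y,(200,120,160,150))),ring(sp,S,(66,),31,osp))
cv2.imwrite("pics/wf.png",crop(d["wrist"],150,130,260,150,3))
E
```

```text
scene gear seen (np.int64(170), np.int64(203), np.int64(260), np.int64(287)) pred [167.  216.1 245.3 288.6]
side gear seen (np.int64(333), np.int64(379), np.int64(233), np.int64(265)) pred [330.9 378.6 225.6 265. ]
wrist gear seen (np.int64(201), np.int64(363), np.int64(179), np.int64(270)) pred [200.  365.7 175.5 332.5]
scene collar seen (np.int64(186), np.int64(214), np.int64(285), np.int64(310)) pred [182.6 214.4 282.3 310.8] flat r30 [183.1 213.5 282.7 308.8]
side collar seen (np.int64(337), np.int64(366), np.int64(268), np.int64(292)) pred [335.3 366.2 266.  292.3] flat r30 [336.  365.7 266.4 290.1]
wrist collar (np.int64(251), np.int64(309), np.int64(168), np.int64(225)) [249.9 310.1 166.5 225.1]
```

View pics/wf.png

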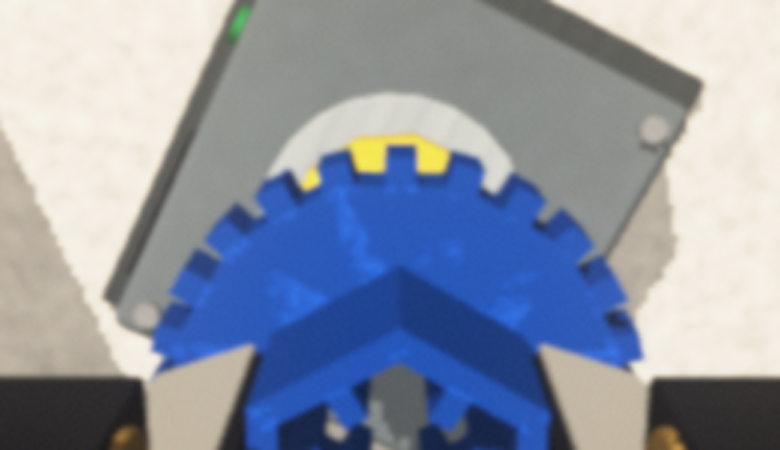

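Everything agrees to about 1 mm. In the last crop the gear is centred between the fingers with its hub corner pointing up, at about (400,270). Applying a −1 mm correction along tool x and descending.

```bash
python3 -m pendant '{"dp":[[-0.001,0,0],[-0.001,0,0.015],[-0.001,0,0.03],[-0.001,0,0.043],[-0.001,0,0.051],[-0.001,0,0.055],[-0.001,0,0.055]],"rotation":[[0,0,0],[0,0,0],[0,0,0],[0,0,0],[0,0,0],[0,0,0],[0,0,0]]}'
python3 -m pendant '{"dp":[[0,0,0.003],[0,0,0.006],[0,0,0.008],[0,0,0.01],[0,0,0.011],[0,0,0.011]],"rotation":[[0,0,0],[0,0,0],[0,0,0],[0,0,0],[0,0,0],[0,0,0]]}'
```

```text
time: 7.4
tool_pos: [551.5, -192.8, 120.6]
tcp_rot: [-3.142, -0.0, 1.92]
contact_force: [-0.4, -0.9, -0.5]
grip_width: 43.9
finger_force: 29.9
time: 8.15
tool_pos: [551.4, -192.8, 109.7]
tcp_rot: [3.142, -0.0, 1.92]
contact_force: [0.2, -0.5, -2.1]
grip_width: 43.7
finger_force: 29.9
```

```bash
python3 -m pendant '{"dp":[[0,0,0.002],[0,0,0.003],[0,0,0.004],[0,0,0.005],[0,0,0.006],[0,0,0.007],[0,0,0.007]],"rotation":[[0,0,0],[0,0,0],[0,0,0],[0,0,0],[0,0,0],[0,0,0],[0,0,0]]}'
```

```text
time: 9.02
tool_pos: [551.4, -192.8, 102.7]
tcp_rot: [-3.142, -0.0, 1.92]
contact_force: [-0.5, -0.3, -1.8]
grip_width: 43.8
finger_force: 29.9
```

Meshed without contact. Descending to the collar.

```bash
python3 -m pendant '{"dp":[[0,0,0.003],[0,0,0.006],[0,0,0.009],[0,0,0.012],[0,0,0.015],[0,0,0.018],[0,0,0.021],[0,0,0.023]],"rotation":[[0,0,0],[0,0,0],[0,0,0],[0,0,0],[0,0,0],[0,0,0],[0,0,0],[0,0,0]]}'
python3 -m pendant '{"dp":[[0,0,0.002],[0,0,0.004],[0,0,0.006],[0,0,0.007],[0,0,0.007]],"rotation":[[0,0,0],[0,0,0],[0,0,0],[0,0,0],[0,0,0]]}'
```

```text
time: 10.02
tool_pos: [551.5, -192.8, 80.0]
tcp_rot: [3.141, 0.0, 1.92]
contact_force: [-1.5, 1.1, 3.9]
grip_width: 43.4
finger_force: 29.9
time: 10.65
tool_pos: [551.5, -192.8, 73.5]
tcp_rot: [3.141, 0.001, 1.92]
contact_force: [-3.0, 1.7, 7.1]
grip_width: 44.0
finger_force: 29.9
```

```bash
python3 -m pendant '{"dp":[[0,0,0.0005],[0,0,0.001],[0,0,0.0015],[0,0,0.002],[0,0,0.002]],"rotation":[[0,0,0],[0,0,0],[0,0,0],[0,0,0],[0,0,0]]}'
python3 -m pendant '{"dp":[[0,0,0.0005],[0,0,0.001],[0,0,0.001],[0,0,0.001]],"rotation":[[0,0,0],[0,0,0],[0,0,0],[0,0,0]]}'
```

```text
time: 11.28
tool_pos: [551.5, -192.8, 71.7]
tcp_rot: [3.141, 0.001, 1.92]
contact_force: [-3.6, 1.7, 9.1]
grip_width: 43.6
finger_force: 29.9
time: 11.78
tool_pos: [551.5, -192.8, 71.7]
tcp_rot: [3.141, 0.001, 1.92]
contact_force: [-6.0, 1.6, 15.6]
grip_width: 43.5
finger_force: 29.9
```

```bash
python3 -m pendant '{"dp":[[0,0,0.0004],[0,0,0.0004],[0,0,0.0004],[0,0,0.0004],[0,0,0.0004],[0,0,0.0004]],"rotation":[[0,0,0],[0,0,0],[0,0,0],[0,0,0],[0,0,0],[0,0,0]]}'
```

```text
time: 12.52
tool_pos: [551.5, -192.9, 71.6]
tcp_rot: [3.141, 0.001, 1.92]
contact_force: [-6.5, 3.7, 18.1]
grip_width: 43.9
finger_force: 29.9
```

The collar is on its stop: force rises while position holds, with no slip. Handing in.

```bash
python3 -c "
from plant import workorder;print(workorder.close_job())"
```

```text
the job is handed in; nothing more can be done
None
```

The gear is meshed on the spindle and the collar is pressed to its stop with about 18 N, the arm still gripping and pressing; I handed the job in at about 12.5 s, and no verdict came back.

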